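# Point out the next blank and its hollow in the doming block

### The job

Show the apprentice the next doming job by pointing, without touching anything: hold the fingertips, pointing straight down, still for two seconds over the middle of the copper blank that lies on the steel bench block, just above it (no more than 3 cm). Then point in the same way for two seconds at the middle of the hollow in the brass doming block where that blank should be domed, the smallest hollow that the whole blank fits inside, and finish still pointing there. Do not come down to point at any other blank or hollow.

Things in the scene. Friction and masses are not known exactly. Their poses are not given: they have to be found in the camera images.
- bench_block: Square polished steel bench block, 100 x 100 x 19 mm, lying flat and fixed on the zinc bench (bench top at z = 0). Exactly one copper blank lies on it, within 30 mm of its centre. Origin: centre of its underside; its top face is 19 mm higher.
- solder_block: Off-white soldering block, 70 x 140 x 19 mm (long side along its y), lying flat and fixed on the bench, with the two other copper blanks on it. Origin: centre of its underside.
- blank_20: Loose flat round copper blank, 20 mm in diameter, 2 mm thick. Origin: centre of its underside, z up; its top face is 2 mm higher. In each run one of the three blanks lies on the steel bench block and the other two on the soldering block.
- blank_28: Loose flat round copper blank, 28 mm in diameter, 2 mm thick. Origin: centre of its underside, z up; its top face is 2 mm higher. In each run one of the three blanks lies on the steel bench block and the other two on the soldering block.
- blank_36: Loose flat round copper blank, 36 mm in diameter, 2 mm thick. Origin: centre of its underside, z up; its top face is 2 mm higher. In each run one of the three blanks lies on the steel bench block and the other two on the soldering block.
- doming_block: Brass doming block, 80 (x) x 124 (y) x 32 mm high, lying flat and fixed on the bench, at any yaw, with six round hollows in its top face in two rows: 40, 32 and 24 mm across in one row, 16, 12 and 10 mm in the other (the 16 beside the 24, the 12 beside the 32, the 10 beside the 40). Origin: centre of its underside; its top face is 32 mm higher.
- hollow_40 (a point): Centre of the mouth, level with the block's top face, of the round hollow 40 mm across (a spherical dish, 17 mm deep); z up.
- hollow_32 (a point): Centre of the mouth, level with the block's top face, of the round hollow 32 mm across (a spherical dish, 13 mm deep); z up.
- hollow_24 (a point): Centre of the mouth, level with the block's top face, of the round hollow 24 mm across (a spherical dish, 10 mm deep); z up.
- hollow_16 (a point): Centre of the mouth, level with the block's top face, of the round hollow 16 mm across (a spherical dish, 7 mm deep); z up.
- hollow_12 (a point): Centre of the mouth, level with the block's top face, of the round hollow 12 mm across (a spherical dish, 5 mm deep); z up.
- hollow_10 (a point): Centre of the mouth, level with the block's top face, of the round hollow 10 mm across (a spherical dish, 4 mm deep); z up.
- ring_pliers: Steel ring-bending pliers with red grips, about 160 mm long, 13 mm high, lying loose on the bench beyond the work. Origin: under the rivet; jaws to its +x.
- ring_mandrel: Small polished steel ring mandrel, a taper with a handle, about 220 mm long and 24 mm thick, lying loose on the bench beyond the work, along its x. Origin: under its middle.
- parts_cup: Open tin parts cup, 70 mm across and 46 mm high, standing loose on the bench to the robot's right of the work. Origin: centre of its underside.

How it is judged:
On the way, in this order (a step that is already met when the one before it is completed fails the run):
1. point for two seconds at the blank on the bench block (((horizontal distance between blank_20 and bench_block below 0.045 m and angle between the grasp point's own z axis and vertical above 2.7416 rad and horizontal distance between the grasp point and blank_20 below 0.01 m and z of the grasp point in the frame of blank_20 between 0.014 and 0.052 m) or (horizontal distance between blank_28 and bench_block below 0.045 m and angle between the grasp point's own z axis and vertical above 2.7416 rad and horizontal distance between the grasp point and blank_28 below 0.01 m and z of the grasp point in the frame of blank_28 between 0.014 and 0.052 m) or (horizontal distance between blank_36 and bench_block below 0.045 m and angle between the grasp point's own z axis and vertical above 2.7416 rad and horizontal distance between the grasp point and blank_36 below 0.01 m and z of the grasp point in the frame of blank_36 between 0.014 and 0.052 m))), for 1.8 s.
2. point for two seconds at the smallest hollow that this blank fits inside (((horizontal distance between blank_20 and bench_block below 0.045 m and angle between the grasp point's own z axis and vertical above 2.7416 rad and horizontal distance between the grasp point and hollow_24 below 0.01 m and z of the grasp point in the frame of hollow_24 between 0.012 and 0.05 m) or (horizontal distance between blank_28 and bench_block below 0.045 m and angle between the grasp point's own z axis and vertical above 2.7416 rad and horizontal distance between the grasp point and hollow_32 below 0.01 m and z of the grasp point in the frame of hollow_32 between 0.012 and 0.05 m) or (horizontal distance between blank_36 and bench_block below 0.045 m and angle between the grasp point's own z axis and vertical above 2.7416 rad and horizontal distance between the grasp point and hollow_40 below 0.01 m and z of the grasp point in the frame of hollow_40 between 0.012 and 0.05 m))), for 1.8 s.
At the end, for the whole second after the job is handed in: The tool, pointing down within 0.4 rad, is over the middle of the right hollow (TCP within 10 mm sideways, 12 to 50 mm above the block's top face, so the fingertips are no more than about 30 mm above it), and every blank lies within 6 mm of where it was (((horizontal distance between blank_20 and bench_block below 0.045 m and angle between the grasp point's own z axis and vertical above 2.7416 rad and horizontal distance between the grasp point and hollow_24 below 0.01 m and z of the grasp point in the frame of hollow_24 between 0.012 and 0.05 m) or (horizontal distance between blank_28 and bench_block below 0.045 m and angle between the grasp point's own z axis and vertical above 2.7416 rad and horizontal distance between the grasp point and hollow_32 below 0.01 m and z of the grasp point in the frame of hollow_32 between 0.012 and 0.05 m) or (horizontal distance between blank_36 and bench_block below 0.045 m and angle between the grasp point's own z axis and vertical above 2.7416 rad and horizontal distance between the grasp point and hollow_40 below 0.01 m and z of the grasp point in the frame of hollow_40 between 0.012 and 0.05 m)) and distance of each of blank_20, blank_28, blank_36 from where it was at the start of the episode below 0.006 m); the robot touches nothing.
It fails at once if the robot touches something (contact force between any of the fingers, the arm and anything else above 0.3 N).
It fails at once if a blank is lifted or shifted more than 6 mm (distance of any of blank_20, blank_28, blank_36 from where it was at the start of the episode above 0.006 m).
It fails at once if the tool comes down (TCP under 42 mm above the top face, within 9 mm sideways of the middle) over a blank that is not on the bench block ((not (horizontal distance between blank_20 and bench_block below 0.045 m) and horizontal distance between the grasp point and blank_20 below 0.009 m and z of the grasp point in the frame of blank_20 between 0.014 and 0.044 m) or (not (horizontal distance between blank_28 and bench_block below 0.045 m) and horizontal distance between the grasp point and blank_28 below 0.009 m and z of the grasp point in the frame of blank_28 between 0.014 and 0.044 m) or (not (horizontal distance between blank_36 and bench_block below 0.045 m) and horizontal distance between the grasp point and blank_36 below 0.009 m and z of the grasp point in the frame of blank_36 between 0.014 and 0.044 m)).
It fails at once if the tool comes down (TCP under 42 mm above the top face, within 9 mm sideways of the middle) over another hollow than the smallest that the blank fits inside ((not (horizontal distance between blank_36 and bench_block below 0.045 m) and horizontal distance between the grasp point and hollow_40 below 0.009 m and z of the grasp point in the frame of hollow_40 between 0.012 and 0.042 m) or (not (horizontal distance between blank_28 and bench_block below 0.045 m) and horizontal distance between the grasp point and hollow_32 below 0.009 m and z of the grasp point in the frame of hollow_32 between 0.012 and 0.042 m) or (not (horizontal distance between blank_20 and bench_block below 0.045 m) and horizontal distance between the grasp point and hollow_24 below 0.009 m and z of the grasp point in the frame of hollow_24 between 0.012 and 0.042 m) or (horizontal distance between the grasp point and hollow_16 below 0.009 m and z of the grasp point in the frame of hollow_16 between 0.012 and 0.042 m) or (horizontal distance between the grasp point and hollow_12 below 0.009 m and z of the grasp point in the frame of hollow_12 between 0.012 and 0.042 m) or (horizontal distance between the grasp point and hollow_10 below 0.009 m and z of the grasp point in the frame of hollow_10 between 0.012 and 0.042 m)).
It also fails if it takes over 42 s, if anything falls off the work surface, if the arm or the gripper's body presses on something with over 40 N, if the wrist force passes 120 N, or if a joint passes its speed limit or range.

### The arm

A 7-joint arm with a two-finger parallel gripper is mounted at the origin on the work surface. World frame = base frame: x ahead of the robot, y to its left, z up, the work surface at z = 0. Lengths are in m, angles in rad, forces in N, time in s.
With the tool pointing down it reaches from about 0.4 to 0.875 m from the base axis. Payload 19.3 kg.
Tool frame: the origin (TCP) lies between the finger pads, 19 mm behind the fingertips; this is the grasp point; z points along the fingers, y is the line along which they close (so a half turn about z gives the same grasp; the last joint's range is limited). The gripper opens to 85 mm and grips with 20 to 120 N. Pads are 22 mm wide; open, the fingers measure 114 mm over their backs; the gripper's body (76 mm by 85 mm) begins 54 mm behind the grasp point. The pads swing forward as they close: fully open they stand 13 mm farther back than shut.
Start: joints at [-1.255, 0.521, -0.036, 1.599, 0.021, 1.021, -0.113], TCP at [0.235, 0.579, 0.25] pointing down, gripper open.
Joint ranges: [-2.91, 2.91], [-0.3, 2.13], [-1.5, 1.42], [0.17, 2.43], [-1.26, 4.41], [0.16, 1.93], [-2.52, 2.52]. Speed limits (rad/s): [1.89, 1.89, 2.39, 2.39, 3.01, 3.01, 3.01].

### API

Orientations are given as [roll, pitch, yaw] about the fixed x, y, z axes, in that order (R = Rz(yaw) Ry(pitch) Rx(roll)).
In Python, from workcell import observe, grab_frame, job_done gives the robot as it stands.
- The arm moves only by the tool move_arm, never from a script. Its argument "plan" is a list that holds one entry, the list of rows, each a list of 7 numbers: the shift along the tool's x, y, z each as a share of 0.02 m, from -1 to 1, then the turn, a rotation vector about the tool's x, y, z each as a share of 6 degrees, from -1 to 1, then the opening, from -1 (shut) to 1 (fully open). A call has exactly 10 rows; each row shifts and turns the commanded pose from where the row before left it, along the tool's axes as they then stand; what a row does not reach is not made up. A row lasts 1/10 s, in which the tool goes at most 50 mm and 8.59 degrees, less where a joint would pass 70% of its speed; a pose out of reach is approached as far as the arm can. A call with a number of a shift or a turn outside -1 to 1 is refused whole. A call with a gripper value outside its range is refused whole. The fingers move at their own pace and stop on an object; "grip_force" is the grip in N (left out, the last holds). Time passes only in rows, so rows that do not move let the fingers close, or fill a call up. It gives the time, the measured TCP pose, the force, the opening and the grip force at its end, in the units of the state.
- observe(): the state, without advancing time (a new reading comes with each control period).
- grab_frame(name): name is "scene" or "top" or "wrist"; returns a dict with "color" (400x640x3 uint8, red, green, blue), "intrinsics" (3x3 intrinsics, pixels), "k1" (the pictures are not rectified: a ray, as slopes to the right and down, at radius r is drawn at 1 + k1 r^2 times it, then the intrinsics apply), "position" and "orientation" of the camera in the world; the wrist camera has in their place "tool_from_camera" (4x4, takes a point from camera to tool coordinates, whose origin is the TCP and whose axes are the flange's). Camera axes: x right, y down, z forward; pixel columns grow to the right and rows downward; lengths in m; the calibration is good to about 2 mm. A picture is of the moment at which its call begins: read the wrist's pose just before it. There is no depth.
- job_done(): hands the job in; it is judged then, once.
The state is a dict: "clock": time; "qpos": joint angles; "qd": joint speeds; "joint_efforts": joint torques, N m; "position": TCP position; "tool_rot": TCP orientation; "force": force on the tool from outside, world axes, zero at the start; "moment": the same for the moment, N m; "grip_width": finger opening in m; "finger_force": force on a finger pad.
Only numpy, scipy, OpenCV 4.12 (cv2) and the standard library are available. Lean on these libraries where they do the work, as an engineer would, in place of code of your own. Each camera call takes 0.05 s, during which the arm holds its last target. There are 200 camera calls.

## Working session

There is one attempt and no reset: what is moved stays moved. The work goes in short steps, Python scripts to look and compute and a tool call to move; the robot and the scene stay as the last step left them, time stands still between calls to the robot, and variables do not carry over. Pictures are saved under pics/ and viewed, at most 10 in all, crops included, and the job is handed in when it is done.

Besides the shell and the picture viewer there is one more tool, called after "Emit:" as name([rows], argument=value, ...), one row to a line, values as JSON. move_arm: Moves the arm, as the interface text tells. Shift numbers are shares of 0.02 m and turn numbers shares of 6 degrees, none past 1 either way. Its arguments: {"type":"object","properties":{"plan":{"type":"array"},"grip_force":{"type":"number"}},"required":["plan"]}

```bash
mkdir -p pics
cat > h.py <<'E'
import numpy as np, cv2
from workcell import observe, grab_frame, job_done
from scipy.spatial.transform import Rotation as R
def mat(o):
    o=np.array(o,float)
    return o if o.shape==(3,3) else (R.from_euler('xyz',o).as_matrix() if o.size==3 else R.from_quat(o).as_matrix())
def rays(f,px,st=None):
    K=np.array(f["intrinsics"]); k=f["k1"]
    p=(np.atleast_2d(px)-K[:2,2])/[K[0,0],K[1,1]]; s=p.copy()
    for _ in range(30): s=p/(1+k*(s**2).sum(1,keepdims=True))
    d=np.c_[s,np.ones(len(s))]
    if "position" in f: return np.array(f["position"]),d@mat(f["orientation"]).T
    T=np.array(f["tool_from_camera"]); Rt=mat(st["tool_rot"])
    return np.array(st["position"])+Rt@T[:3,3], d@(Rt@T[:3,:3]).T
def onplane(f,px,z,st=None):
    o,d=rays(f,px,st); return o+d*((z-o[2])/d[:,2])[:,None]
E
python3 - <<'E'
from h import *
s=observe(); print(s)
for n in("top","scene","wrist"):
    f=grab_frame(n); cv2.imwrite(f"pics/{n}0.png",f["color"][...,::-1])
    print({k:v for k,v in f.items() if k!="color"})
E
```

```text
{'clock': 0.0, 'qpos': array([-1.25524269,  0.52201273, -0.03638218,  1.59997991,  0.02119188,
        1.02111518, -0.11276872]), 'qd': array([ 5.07388240e-05,  6.31209431e-05, -6.32371136e-05, -2.87319611e-05,
       -2.33407295e-05,  1.80367274e-03, -1.61009694e-03]), 'joint_efforts': array([-2.29561272e-03, -9.27076650e+01,  1.97853372e+00, -3.69932449e+01,
        1.77479710e-02,  8.02509516e-03,  2.41154936e-05]), 'position': array([0.23504536, 0.57878368, 0.24943597]), 'tool_rot': array([-3.14046267e+00,  4.66164936e-05,  2.75590310e+00]), 'force': array([-0.10335912, -0.36205459, -0.43174014]), 'moment': array([-0.03970229, -0.03471731,  0.01022548]), 'finger_force': 0.0, 'grip_width': 0.08540927774881743}
{'intrinsics': array([[405.21039325,   0.        , 314.1631545 ],
       [  0.        , 405.21039325, 194.23352711],
       [  0.        ,   0.        ,   1.        ]]), 'k1': 0.02234030600736544, 'position': array([ 0.44638386, -0.07498297,  1.02253059]), 'orientation': array([-3.01227019,  0.02768281, -1.54999877])}
{'intrinsics': array([[388.8392711 ,   0.        , 319.22027013],
       [  0.        , 388.8392711 , 195.97688927],
       [  0.        ,   0.        ,   1.        ]]), 'k1': -0.01063337073361831, 'position': array([1.2355598 , 0.15193449, 0.54776848]), 'orientation': array([-2.19332717,  0.01780157,  1.88592117])}
{'intrinsics': array([[355.87327251,   0.        , 319.80747885],
       [  0.        , 355.87327251, 196.56851961],
       [  0.        ,   0.        ,   1.        ]]), 'k1': -0.07626444943974593, 'tool_from_camera': array([[ 3.89289139e-04, -9.44411994e-01, -3.28764101e-01,
         8.60934936e-02],
       [ 9.99999819e-01,  5.18761829e-04, -3.06103450e-04,
         1.84178043e-04],
       [ 4.59638036e-04, -3.28763922e-01,  9.44412025e-01,
        -1.23851259e-01],
       [ 0.00000000e+00,  0.00000000e+00,  0.00000000e+00,
         1.00000000e+00]])}
```

View pics/top0.png

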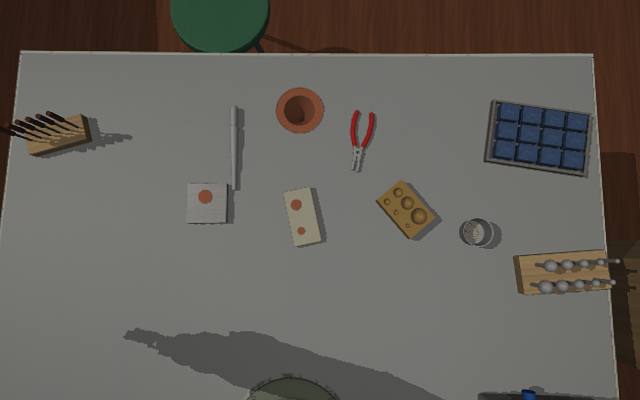

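View pics/scene0.png

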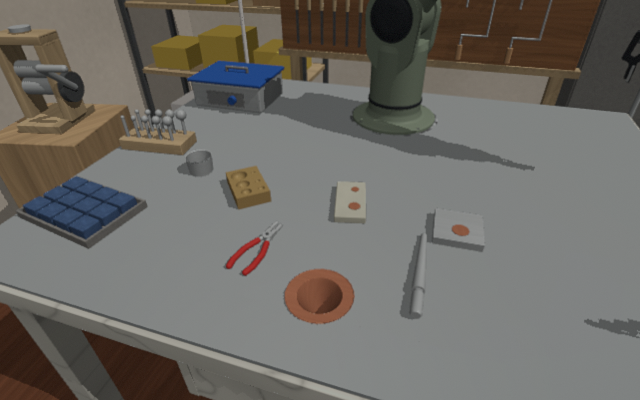

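The top view shows the bench block with a blank at (205,197). The soldering block has blanks at (296,205) and (301,231). The doming block's large hollows lie at about (398,192), (407,202) and (419,215), growing towards lower right. Next I measure the blanks from both views.

```bash
cat > m.py <<'E'
from h import *
def tri(a,b):
    (o1,d1),(o2,d2)=a,b; A=[];y=[]
    M=0;v=0
    for o,d in((o1,d1[0]),(o2,d2[0])):
        d=d/np.linalg.norm(d);P=np.eye(3)-np.outer(d,d);M=M+P;v=v+P@o
    return np.linalg.solve(M,v)
F={n:grab_frame(n) for n in("top","scene")}
roi={"top":(180,180,340,250),"scene":(330,170,490,250)}
B={}
for n,f in F.items():
    x0,y0,x1,y1=roi[n]; c=f["color"].astype(int); m=((c[...,0]-c[...,2]>60)).astype(np.uint8)
    z=np.zeros_like(m); z[y0:y1,x0:x1]=m[y0:y1,x0:x1]
    N,_,st,ce=cv2.connectedComponentsWithStats(z)
    for i in range(1,N):
        if st[i,4]<15: continue
        cs,_=cv2.findContours((_==i).astype(np.uint8),0,1); 
        # area on plane by pixel scale
        p=onplane(f,[ce[i],ce[i]+[1,0],ce[i]+[0,1]],.021)
        a=abs(np.cross((p[1]-p[0])[:2],(p[2]-p[0])[:2]))*st[i,4]
        print(n,ce[i].round(1),st[i,4],p[0].round(4),"diam mm",round(2000*np.sqrt(a/np.pi),1)); B.setdefault(n,[]).append((ce[i],p[0]))
for c,p in B["top"]:
    q=min(B["scene"],key=lambda t:np.linalg.norm(t[1]-p)); print("tri",tri(rays(F["top"],c),rays(F["scene"],q[0])).round(4))
f=F["top"]; cv2.imwrite("pics/dome.png",cv2.resize(f["color"][170:250,365:445,::-1],(560,560),interpolation=cv2.INTER_CUBIC))
f=F["top"]; c=f["color"].astype(int); m=((c[...,0]-c[...,2]>35)).astype(np.uint8); z=m*0; z[170:250,365:445]=m[170:250,365:445]
cs,_=cv2.findContours(z,0,1); k=max(cs,key=cv2.contourArea); r=cv2.minAreaRect(k); print(r); print(onplane(f,[r[0]]+list(cv2.boxPoints(r)),.032).round(4))
E
python3 m.py
```

```text
top [204.6 196. ] 132 [0.5669 0.2301 0.021 ] diam mm 32.7m.py:20: DeprecationWarning: Arrays of 2-dimensional vectors are deprecated. Use arrays of 3-dimensional vectors instead. (deprecated in NumPy 2.0)
  a=abs(np.cross((p[1]-p[0])[:2],(p[2]-p[0])[:2]))*st[i,4]
Traceback (most recent call last):
  File "m.py", line 17, in <module>
    cs,_=cv2.findContours((_==i).astype(np.uint8),0,1);
         ~~~~~~~~~~~~~~~~^^^^^^^^^^^^^^^^^^^^^^^^^^^^^
cv2.error: OpenCV(4.12.0) /io/opencv/modules/imgproc/src/contours_new.cpp:332: error: (-2:Unspecified error) in function 'static std::shared_ptr<ContourScanner_> ContourScanner_::create(cv::ContourDataStorage<cv::Point_<int>, 1024, 0>::storage_t&, cv::ContourDataStorage<signed char, 1024, 0>::storage_t&, cv::Mat, int, int, cv::Point)'
> Modes other than RETR_FLOODFILL and RETR_CCOMP support only CV_8UC1 images (expected: 'img.type() == CV_8UC1'), where
>     'img.type()' is 24 (CV_8UC4)
> must be equal to
>     'CV_8UC1' is 0 (CV_8UC1)
```

```bash
sed -i '/cs,_=cv2.findContours((_==i)/d' m.py; python3 -W ignore m.py
```

```text
top [204.6 196. ] 132 [0.5669 0.2301 0.021 ] diam mm 32.7
top [295.6 204.4] 79 [0.5499 0.001  0.021 ] diam mm 25.0
top [300.8 230.3] 36 [ 0.4857 -0.0134  0.021 ] diam mm 16.7
scene [354.5 188.9] 16 [ 0.489 -0.013  0.021] diam mm 14.2
scene [353.9 205.5] 51 [0.5531 0.0014 0.021 ] diam mm 23.2
scene [460.2 229.7] 121 [0.5706 0.2302 0.021 ] diam mm 31.4
tri [0.5672 0.2308 0.0184]
tri [0.5502 0.001  0.0188]
tri [ 0.4859 -0.0135  0.0188]
((405.2817077636719, 208.55584716796875), (51.890647888183594, 33.65335464477539), 49.08561706542969)
[[ 0.5433 -0.2677  0.032 ]
 [ 0.5631 -0.1957  0.032 ]
 [ 0.6188 -0.2579  0.032 ]
 [ 0.5237 -0.3389  0.032 ]
 [ 0.4693 -0.2773  0.032 ]]
```

View pics/dome.png

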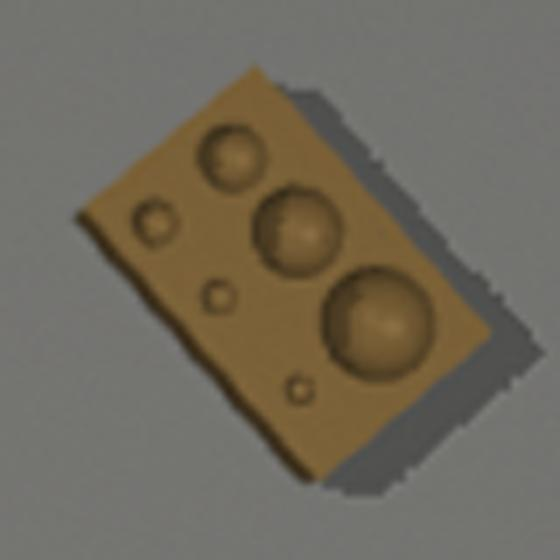

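The blank on the bench block is the 36 mm one; the others read clearly smaller, in ratio 28 and 20. So the target is the 40 hollow, at crop (378,323), which is top pixel (418.6,215.7). I'll move above the blank with the fingers shut.

Emit:
move_arm([
  [[-0.5,-0.22,0,0,0,0,-1],[-1,-0.45,0.1,0,0,0,-1],[-1,-0.45,0.1,0,0,0,-1],[-1,-0.45,0.1,0,0,0,-1],[-1,-0.45,0.1,0,0,0,-1],[-1,-0.45,0.1,0,0,0,-1],[-1,-0.45,0.1,0,0,0,-1],[-1,-0.45,0.1,0,0,0,-1],[-1,-0.45,0.1,0,0,0,-1],[-1,-0.45,0.1,0,0,0,-1]],
])

```text
clock: 1.35
position: [0.3801, 0.4269, 0.232]
tool_rot: [-3.142, 0.0, 2.755]
force: [0.8, 0.2, -0.4]
grip_width: -0.0001
finger_force: 0.0
```

Emit:
move_arm([
  [[-1,-0.45,0.1,0,0,0,-1],[-1,-0.45,0.1,0,0,0,-1],[-1,-0.45,0.1,0,0,0,-1],[-1,-0.45,0.1,0,0,0,-1],[-1,-0.45,0.1,0,0,0,-1],[-1,-0.45,0.1,0,0,0,-1],[-1,-0.45,0.1,0,0,0,-1],[-1,-0.45,0.1,0,0,0,-1],[-0.5,-0.22,0.1,0,0,0,-1],[0,0,0,0,0,0,-1]],
])

```text
clock: 2.35
position: [0.5087, 0.292, 0.2138]
tool_rot: [-3.141, 0.0, 2.753]
force: [-0.3, 0.2, 0.1]
grip_width: 0.0
finger_force: 0.0
```

```bash
python3 -W ignore - <<'E'
from h import *
s=observe(); print(s["clock"],s["position"],s["tool_rot"],s["qpos"],s["grip_width"])
f=grab_frame("wrist"); c=f["color"].astype(int); cv2.imwrite("pics/w1.png",f["color"][...,::-1])
m=(c[...,0]-c[...,2]>50).astype(np.uint8)
for k in cv2.findContours(m,0,1)[0]:
    if cv2.contourArea(k)<200: continue
    (e,ax,an)=cv2.fitEllipse(k); print(e,ax,onplane(f,e,.021,s).round(4))
t=grab_frame("top"); print("h40",onplane(t,[[418.57,215.7]],.032))
E
```

```text
2.35 [0.50865093 0.2920459  0.21378455] [-3.14101488e+00  2.74226164e-04  2.75334446e+00] [-0.63844707  0.50127618  0.02245147  1.74286051 -0.01310382  0.89794584
  0.57196143] 2.7518680384514984e-05
(90.16341400146484, 301.128662109375) (18.02352523803711, 24.216066360473633) [[0.5483 0.0025 0.021 ]]
(284.8986511230469, 245.23963928222656) (30.423656463623047, 34.10514831542969) [[0.5653 0.2315 0.021 ]]
h40 [[ 0.52646331 -0.29954333  0.032     ]]
```

View pics/w1.png

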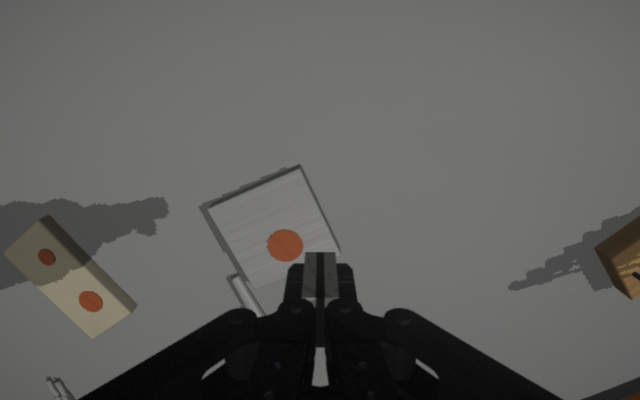

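The wrist view shows the bench-block blank at (285,245), agreeing with the top view within 2 mm. I'll aim for (0.566, 0.231), TCP z about 0.057.

Emit:
move_arm([
  [[-0.76,-0.35,0.5,0,0,0,-1],[-0.76,-0.35,0.5,0,0,0,-1],[-0.76,-0.35,0.5,0,0,0,-1],[-0.76,-0.35,0.5,0,0,0,-1],[-0.76,-0.35,0.5,0,0,0,-1],[0,0,0.8,0,0,0,-1],[0,0,0.8,0,0,0,-1],[0,0,0.5,0,0,0,-1],[0,0,0,0,0,0,-1],[0,0,0,0,0,0,-1]],
])

```text
clock: 3.45
position: [0.5654, 0.2325, 0.1222]
tool_rot: [-3.142, 0.0, 2.756]
force: [-0.0, -0.2, 0.9]
grip_width: -0.0002
finger_force: 0.0
```

```bash
python3 -W ignore - <<'E'
from h import *
s=observe(); print(s["clock"],s["position"],s["tool_rot"],s["qpos"])
f=grab_frame("wrist"); c=f["color"].astype(int); cv2.imwrite("pics/w2.png",f["color"][...,::-1])
m=(c[...,0]-c[...,2]>50).astype(np.uint8)
for k in cv2.findContours(m,0,1)[0]:
    if cv2.contourArea(k)<200: continue
    (e,ax,an)=cv2.fitEllipse(k); print(e,ax,onplane(f,e,.021,s).round(4))
E
```

```text
3.45 [0.56538096 0.23248694 0.12215634] [-3.14159261e+00  7.55855897e-05  2.75561553e+00] [-0.50121722  0.6558757   0.02076972  1.74092459 -0.01859866  0.74493415
  0.71373574]
(41.191497802734375, 290.61151123046875) (22.205381393432617, 32.3248405456543) [[0.5484 0.0023 0.021 ]]
(317.989013671875, 207.76309204101562) (47.18357467651367, 50.36390686035156) [[0.5652 0.2314 0.021 ]]
```

View pics/w2.png

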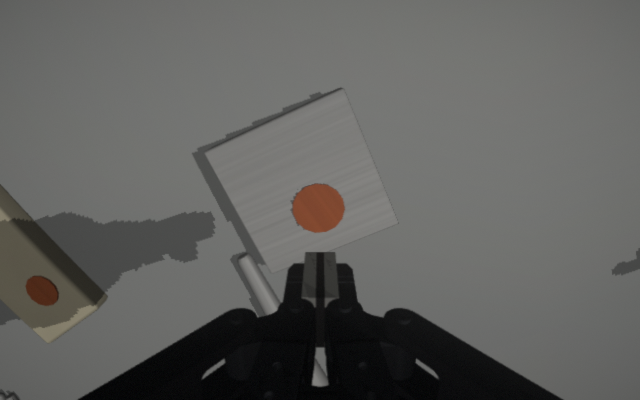

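The blank, at (318,208), sits under the tool. I'll descend 65 mm and hold for more than two seconds.

Emit:
move_arm([
  [[0,-0.05,0.5,0,0,0,-1],[0,0,0.75,0,0,0,-1],[0,0,0.75,0,0,0,-1],[0,0,0.75,0,0,0,-1],[0,0,0.5,0,0,0,-1],[0,0,0,0,0,0,-1],[0,0,0,0,0,0,-1],[0,0,0,0,0,0,-1],[0,0,0,0,0,0,-1],[0,0,0,0,0,0,-1]],
])

```text
clock: 4.5
position: [0.565, 0.2318, 0.0575]
tool_rot: [3.141, 0.001, 2.756]
force: [-0.6, 0.1, -0.5]
grip_width: -0.0
finger_force: 0.0
```

Emit:
move_arm([
  [[0,0,0,0,0,0,-1],[0,0,0,0,0,0,-1],[0,0,0,0,0,0,-1],[0,0,0,0,0,0,-1],[0,0,0,0,0,0,-1],[0,0,0,0,0,0,-1],[0,0,0,0,0,0,-1],[0,0,0,0,0,0,-1],[0,0,0,0,0,0,-1],[0,0,0,0,0,0,-1]],
])

```text
clock: 5.5
position: [0.5647, 0.2317, 0.057]
tool_rot: [-3.142, -0.0, 2.756]
force: [-0.0, 0.1, -0.8]
grip_width: -0.0002
finger_force: 0.0
```

Emit:
move_arm([
  [[0,0,0,0,0,0,-1],[0,0,0,0,0,0,-1],[0,0,0,0,0,0,-1],[0,0,0,0,0,0,-1],[0,0,0,0,0,0,-1],[0,0,0,0,0,0,-1],[0,0,0,0,0,0,-1],[0,0,0,0,0,0,-1],[0,0,0,0,0,0,-1],[0,0,0,0,0,0,-1]],
])

```text
clock: 6.5
position: [0.5647, 0.2317, 0.057]
tool_rot: [-3.142, -0.0, 2.756]
force: [-0.1, -0.2, 0.7]
grip_width: 0.0002
finger_force: 0.0
```

Held about 2.5 s on the blank. Now I rise and cross to near the doming block.

Emit:
move_arm([
  [[0,0,-0.5,0,0,0,-1],[0,0,-1,0,0,0,-1],[0,0,-1,0,0,0,-1],[0,0,-1,0,0,0,-1],[0,0,-1,0,0,0,-1],[0,0,-1,0,0,0,-1],[0,0,-1,0,0,0,-1],[0,-0.5,-0.5,0,0,0,-1],[-0.32,-1,0,0,0,0,-1],[-0.32,-1,0,0,0,0,-1]],
])

```text
clock: 7.5
position: [0.5572, 0.1795, 0.1974]
tool_rot: [3.142, 0.0, 2.756]
force: [-0.5, 0.5, 0.0]
grip_width: -0.0003
finger_force: 0.0
```

Emit:
move_arm([
  [[-0.32,-1,0,0,0,0,-1],[-0.32,-1,0,0,0,0,-1],[-0.32,-1,0,0,0,0,-1],[-0.32,-1,0,0,0,0,-1],[-0.32,-1,0,0,0,0,-1],[-0.32,-1,0,0,0,0,-1],[-0.32,-1,0,0,0,0,-1],[-0.32,-1,0,0,0,0,-1],[-0.32,-1,0,0,0,0,-1],[-0.32,-1,0,0,0,0,-1]],
])

```text
clock: 8.5
position: [0.541, -0.0303, 0.1971]
tool_rot: [-3.141, -0.0, 2.755]
force: [-0.3, -0.2, -0.5]
grip_width: 0.0
finger_force: 0.0
```

Emit:
move_arm([
  [[-0.32,-1,0,0,0,0,-1],[-0.32,-1,0,0,0,0,-1],[-0.32,-1,0,0,0,0,-1],[-0.32,-1,0,0,0,0,-1],[-0.32,-1,0,0,0,0,-1],[-0.32,-1,0,0,0,0,-1],[-0.32,-1,0,0,0,0,-1],[-0.32,-1,0,0,0,0,-1],[-0.32,-0.5,0,0,0,0,-1],[0,0,0,0,0,0,-1]],
])

```text
clock: 9.5
position: [0.5308, -0.2095, 0.197]
tool_rot: [-3.141, 0.0, 2.753]
force: [0.3, 1.0, 0.6]
grip_width: 0.0004
finger_force: 0.0
```

```bash
python3 -W ignore - <<'E'
from h import *
s=observe(); print(s["clock"],s["position"],s["tool_rot"],s["qpos"])
f=grab_frame("wrist"); np.savez("w3.npz",p=s["position"],r=s["tool_rot"]); cv2.imwrite("pics/w3.png",f["color"][...,::-1])
E
```

```text
9.5 [ 0.53078464 -0.20954469  0.19699587] [-3.14110440e+00  1.23183230e-04  2.75349963e+00] [ 0.2177322   0.49981576  0.07514437  1.80227249 -0.04761716  0.8411841
  1.49816745]
```

View pics/w3.png

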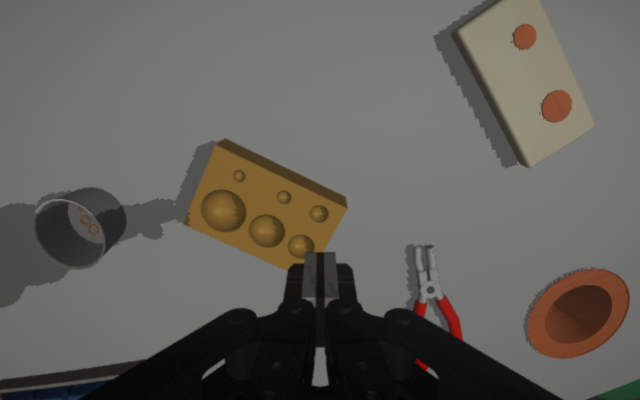

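The wrist view shows the largest hollow at (223,211), the far end of the big row.

```bash
python3 -W ignore - <<'E'
from h import *
from m import tri
s=observe(); f=grab_frame("wrist"); t=grab_frame("top"); px=[[223,211]]
p=onplane(f,px,.032,s)[0]; print(p, tri(rays(f,px,s),rays(t,[[418.57,215.7]])))
q=(p+[0.5265,-.2995,.032])/2; q[2]=.066
print(q, mat(s["tool_rot"]).T@(q-s["position"])/.02)
E
```

```text
top [204.8 195.9] 138 [0.5671 0.2297 0.021 ] diam mm 33.4
top [295.7 204.3] 83 [0.5499 0.001  0.021 ] diam mm 25.7
top [300.9 230.4] 42 [ 0.4856 -0.0137  0.021 ] diam mm 18.0
scene [354.5 188.7] 18 [ 0.4882 -0.0133  0.021 ] diam mm 15.1
scene [354.  205.5] 52 [0.553  0.0016 0.021 ] diam mm 23.4
scene [460.2 229.7] 122 [0.5707 0.2302 0.021 ] diam mm 31.5
tri [0.5674 0.2305 0.0184]
tri [0.5502 0.0011 0.0188]
tri [ 0.4857 -0.0137  0.0193]Traceback (most recent call last):
  File "<stdin>", line 2, in <module>
  File "m.py", line 25, in <module>
    cs,_=cv2.findContours(z,0,1); k=max(cs,key=cv2.contourArea); r=cv2.minAreaRect(k); print(r); print(onplane(f,[r[0]]+list(cv2.boxPoints(r)),.032).round(4))
                                    ~~~^^^^^^^^^^^^^^^^^^^^^^^^
ValueError: max() iterable argument is empty
```

```bash
python3 -W ignore - <<'E'
from h import *
s=observe(); f=grab_frame("wrist"); px=[[223,211]]
p=onplane(f,px,.032,s)[0]
M=v=0
for o,d in (rays(f,px,s),rays(grab_frame("top"),[[418.57,215.7]])):
    d=d[0]/np.linalg.norm(d[0]); P=np.eye(3)-np.outer(d,d); M=M+P; v=v+P@o
print(p,np.linalg.solve(M,v))
q=(p+[0.5265,-.2995,.032])/2; q[2]=.066
print(q, mat(s["tool_rot"]).T@(q-s["position"])/.02)
E
```

```text
[ 0.52519001 -0.29582975  0.032     ] [ 0.52813064 -0.30211848  0.01831932]
[ 0.52584501 -0.29766488  0.066     ] [-1.4573608  -4.31073275  6.54427628]
```

Emit:
move_arm([
  [[-0.3,-0.86,0.2,0,0,0,-1],[-0.3,-0.86,0.5,0,0,0,-1],[-0.3,-0.86,0.6,0,0,0,-1],[-0.3,-0.86,0.6,0,0,0,-1],[-0.3,-0.86,0.6,0,0,0,-1],[0,0,0.5,0,0,0,-1],[0,0,0,0,0,0,-1],[0,0,0,0,0,0,-1],[0,0,0,0,0,0,-1],[0,0,0,0,0,0,-1]],
])

```text
clock: 10.75
position: [0.527, -0.2984, 0.1376]
tool_rot: [3.141, 0.001, 2.757]
force: [-0.8, 0.3, -1.1]
grip_width: -0.0003
finger_force: 0.0
```

```bash
python3 -W ignore - <<'E'
from h import *
s=observe(); print(s["clock"],s["position"],s["tool_rot"],s["qpos"])
f=grab_frame("wrist"); cv2.imwrite("pics/w4.png",f["color"][...,::-1])
E
```

```text
10.75 [ 0.52704755 -0.29844082  0.13762913] [3.14148941e+00 8.46230206e-04 2.75663321e+00] [ 0.36942603  0.62828263  0.07005172  1.75077019 -0.05971619  0.76375626
  1.65508894]
```

View pics/w4.png

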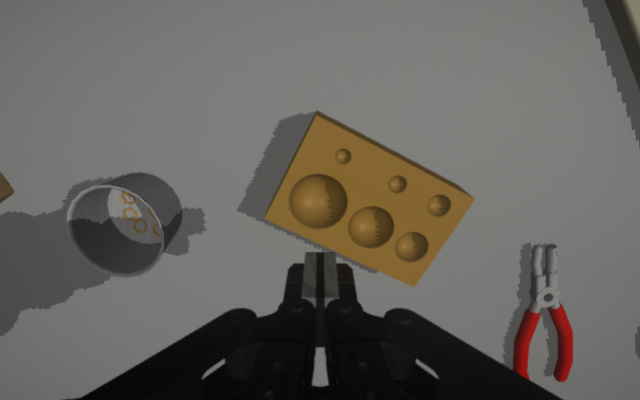

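The hollow's rim spans about columns 289–348 and rows 173–229, so its centre is at (318.5,201).

```bash
python3 -W ignore - <<'E'
from h import *
s=observe(); f=grab_frame("wrist"); w=np.load("w3.npz"); px=[[318.5,201]]
print(onplane(f,px,.032,s)[0], np.diff(onplane(f,[[289,201],[348,201]],.032,s),axis=0))
M=v=0
for o,d in (rays(f,px,s),rays(f,[[223,211]],{"position":w["p"],"tool_rot":w["r"]})):
    d=d[0]/np.linalg.norm(d[0]); P=np.eye(3)-np.outer(d,d); M=M+P; v=v+P@o
print(np.linalg.solve(M,v))
q=onplane(f,px,.032,s)[0]; q[2]=.066
print(mat(s["tool_rot"]).T@(q-s["position"])/.02)
E
```

```text
[ 0.52394228 -0.2982387   0.032     ] [[0.01518517 0.03751201 0.        ]]
[ 0.52398665 -0.29821863  0.0328505 ]
[ 0.14954582 -0.03915194  3.5776782 ]
```

Two wrist places give (0.524, -0.298) with the height at 0.033, agreeing with the text, and a diameter of 40 mm. I'll aim for x of about 0.5245, descend and hold.

Emit:
move_arm([
  [[0.13,-0.03,0.4,0,0,0,-1],[0,0,0.75,0,0,0,-1],[0,0,0.75,0,0,0,-1],[0,0,0.75,0,0,0,-1],[0,0,0.6,0,0,0,-1],[0,0,0.3,0,0,0,-1],[0,0,0,0,0,0,-1],[0,0,0,0,0,0,-1],[0,0,0,0,0,0,-1],[0,0,0,0,0,0,-1]],
])

```text
clock: 11.85
position: [0.5242, -0.2987, 0.0666]
tool_rot: [-3.142, 0.001, 2.756]
force: [0.1, 0.1, 0.2]
grip_width: 0.0001
finger_force: 0.0
```

Emit:
move_arm([
  [[0,0,0,0,0,0,-1],[0,0,0,0,0,0,-1],[0,0,0,0,0,0,-1],[0,0,0,0,0,0,-1],[0,0,0,0,0,0,-1],[0,0,0,0,0,0,-1],[0,0,0,0,0,0,-1],[0,0,0,0,0,0,-1],[0,0,0,0,0,0,-1],[0,0,0,0,0,0,-1]],
])

```text
clock: 12.85
position: [0.524, -0.2986, 0.066]
tool_rot: [-3.142, -0.0, 2.756]
force: [0.0, 0.1, 0.3]
grip_width: -0.0001
finger_force: 0.0
```

Emit:
move_arm([
  [[0,0,0,0,0,0,-1],[0,0,0,0,0,0,-1],[0,0,0,0,0,0,-1],[0,0,0,0,0,0,-1],[0,0,0,0,0,0,-1],[0,0,0,0,0,0,-1],[0,0,0,0,0,0,-1],[0,0,0,0,0,0,-1],[0,0,0,0,0,0,-1],[0,0,0,0,0,0,-1]],
])

```text
clock: 13.85
position: [0.524, -0.2985, 0.066]
tool_rot: [-3.142, 0.0, 2.756]
force: [0.5, -0.1, -0.4]
grip_width: -0.0002
finger_force: 0.0
```

```bash
python3 -c "
from h import *
s=observe(); print(s['clock'],s['position'])
print(job_done())"
```

```text
13.85 [ 0.5239775  -0.29853866  0.06601343]
the job is handed in; nothing more can be done
None
```

The arm pointed for over two seconds at the 36 mm blank on the bench block, then at the 40 mm hollow, where it finished; I handed the job in at 13.85 s with no sign of contact, but no verdict was returned.

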